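# Put the returned spares back in their foam trays

## Task

Four spare parts have come back to the stores counter: put each one into the blue foam-lined tray whose cut-out is made for it, so that it lies flat and fully down in its cut-out (the pulley hub up, the pillow block standing on its foot). Set the parts down gently rather than dropping them, and leave the thread-lock bottle and the tape measure standing where they are.

Things in the scene. Friction and masses are not known exactly. Their poses are not given: they have to be found in the camera images.
- bearing: Double-row steel ball bearing lying flat: a ring 47 mm outside diameter, 20 mm bore, 18 mm high, black seals, about 0.15 kg. Origin: centre of its underside, z up. Grip it across the 47 mm; with the fingertips 10 mm or more above its underside they stay clear of the foam when it is set in its tray.
- pulley: Aluminium timing-belt pulley lying flat, hub up: toothed rim with two flanges of 66 mm diameter, 22 mm high, and above it a round hub of 40 mm diameter, 14 mm high (36 mm in all), about 0.22 kg. Origin: centre of its underside, z up. Best gripped by the hub.
- carriage: Linear-guide carriage: steel block with black end caps, 77 mm long (its x) x 44 mm wide (its y) x 30 mm high, standing on its two legs with the rail channel underneath along x, about 0.35 kg. Origin: centre of its underside, z up. Grip it across the 44 mm, fingertips 10 mm or more above its underside to stay clear of the foam in its tray.
- pillow_block: Grey pillow-block bearing, upright: foot 100 (its x) x 22 (its y) x 12 mm; on its middle a round housing 52 mm across, 20 mm thick, whose steel inner ring (30 mm diameter, 26 mm over its faces along y) is centred 30 mm above the underside; 56 mm high in all, 0.4 kg. Origin: centre of its underside, z up. Grip across y over the inner ring (26 mm), fingertips 20 mm above the underside.
- bearing_tray: Low blue tray, fixed, 140 (its x) x 112 (its y) x 22 mm high, filled with black foam (top 21 mm above the tray's underside) with one central cut-out 8 mm deep, its yellow floor 13 mm above the underside. Origin: centre of the underside. All four trays look alike but for the cut-out: the smaller round one, 63 mm diameter, for the bearing.
- pulley_tray: Low blue tray, fixed, 140 (its x) x 112 (its y) x 22 mm high, filled with black foam (top 21 mm above the tray's underside) with one central cut-out 8 mm deep, its yellow floor 13 mm above the underside. Origin: centre of the underside. All four trays look alike but for the cut-out: the larger round one, 82 mm diameter, for the pulley.
- carriage_tray: Low blue tray, fixed, 140 (its x) x 112 (its y) x 22 mm high, filled with black foam (top 21 mm above the tray's underside) with one central cut-out 8 mm deep, its yellow floor 13 mm above the underside. Origin: centre of the underside. All four trays look alike but for the cut-out: a broad rectangle, 93 (x) x 60 mm (y), for the carriage, either way round.
- pillow_block_tray: Low blue tray, fixed, 140 (its x) x 112 (its y) x 22 mm high, filled with black foam (top 21 mm above the tray's underside) with one central cut-out 8 mm deep, its yellow floor 13 mm above the underside. Origin: centre of the underside. All four trays look alike but for the cut-out: a narrow slot, 116 (x) x 38 mm (y), for the pillow block's foot, either way round.
- bottle: Bystander: small red bottle of thread lock with a black nozzle, 32 mm diameter, 108 mm tall, standing loose between two trays. Origin: centre of its underside.
- tape_measure: Bystander: yellow and black tape measure, 64 x 36 x 48 mm high, standing loose in the middle of the counter. Origin: centre of its underside.
Mind the look-alikes: they are no part of the job. What is shaped like the bearing but green, purple or red is not meant.

How it is judged (in metres and radians):
At the end, for the whole second after the job is handed in: Each of the four parts rests in its own tray's cut-out: within 13 mm of the tray's centre, its underside 10 to 15.5 mm above the tray's underside (cut-out floor at 13 mm), upright within 0.1 rad, the carriage and the pillow block lengthwise within 0.35 rad, all still (horizontal distance between bearing and bearing_tray below 0.013 m and z of bearing in the frame of bearing_tray between 0.01 and 0.0155 m and angle between each of bearing, pulley, carriage, pillow_block's own z axis and vertical below 0.1 rad and linear speed of each of bearing, pulley, carriage, pillow_block below 0.02 m/s and angular speed of each of bearing, pulley, carriage, pillow_block below 0.2 rad/s and horizontal distance between pulley and pulley_tray below 0.013 m and z of pulley in the frame of pulley_tray between 0.01 and 0.0155 m and horizontal distance between carriage and carriage_tray below 0.013 m and z of carriage in the frame of carriage_tray between 0.01 and 0.0155 m and angle between the x axis of carriage and the x axis of carriage_tray, either way round below 0.35 rad and horizontal distance between pillow_block and pillow_block_tray below 0.013 m and z of pillow_block in the frame of pillow_block_tray between 0.01 and 0.0155 m and angle between the x axis of pillow_block and the x axis of pillow_block_tray, either way round below 0.35 rad); the robot touches nothing.
It fails at once if a part is dropped: it falls free of the fingers faster than 0.6 m/s (a drop of about 2 cm) ((contact force between the fingers and bearing below 0.02 N and linear speed of bearing above 0.6 m/s) or (contact force between the fingers and pulley below 0.02 N and linear speed of pulley above 0.6 m/s) or (contact force between the fingers and carriage below 0.02 N and linear speed of carriage above 0.6 m/s) or (contact force between the fingers and pillow_block below 0.02 N and linear speed of pillow_block above 0.6 m/s)).
It fails at once if the bottle is knocked over or pushed more than 30 mm (angle between bottle's own z axis and vertical above 0.6 rad or distance of bottle from where it was at the start of the episode above 0.03 m).
It fails at once if the tape measure is pushed more than 30 mm (distance of tape_measure from where it was at the start of the episode above 0.03 m).
It also fails if it takes over 99 s, if anything falls off the work surface, if the arm or the gripper's body presses on something with over 40 N, if the wrist force passes 120 N, or if a joint passes its speed limit or range.

## Robot

A 6-joint arm with a two-finger parallel gripper is mounted at the origin on the work surface. World frame = base frame: x ahead of the robot, y to its left, z up, the work surface at z = 0. Lengths are in mm, angles in rad, forces in N, time in s.
With the tool pointing down it reaches from about 325 to 1000 mm from the base axis. Payload 5.1 kg.
Tool frame: the origin (TCP) lies midway between the tips of the shut fingers; the grasp point (between the pads) lies 19 mm behind it; z points along the fingers, y is the line along which they close (so a half turn about z gives the same grasp; the last joint's range is limited). The gripper opens to 85 mm and grips with 20 to 120 N. Pads are 22 mm wide; open, the fingers measure 114 mm over their backs; the gripper's body (76 mm by 85 mm) begins 54 mm behind the grasp point. The pads swing forward as they close: fully open they stand 13 mm farther back than shut.
Start: joints at [1.126, 0.124, 1.65, -0, 1.367, -0.083], TCP at [230.093, 607.9, 231.322] pointing down, gripper open.
Joint ranges: [-2.61, 2.61], [-1.02, 2.33], [0.03, 2.71], [-1.35, 4.49], [0.32, 2.68], [-2.91, 2.91]. Speed limits (rad/s): [2.57, 2.57, 3.14, 3.14, 3.14, 3.14].

## Interface

Orientations are given as a unit quaternion [w, x, y, z].
In Python, from bench import manip, viewer gives the robot as it stands.
- The arm moves only by the tool arm_command, never from a script. Its argument "plan" is a list of rows, each an object with "slide": the shift along the tool's x, y, z in mm, a list of three; "rot": the turn, a rotation vector about the tool's x, y, z in degrees, a list of three; "fingers": the opening, from 0 (shut) to 1 (fully open). In form: [{"slide": [tx, ty, tz], "rot": [ax, ay, az], "fingers": fingers}, ...]. A call has 1 to 10 rows; each row shifts and turns the commanded pose from where the row before left it, along the tool's axes as they then stand; what a row does not reach is not made up. A row lasts 1/10 s, in which the tool goes at most 50 mm and 8.59 degrees, less where a joint would pass 70% of its speed; a pose out of reach is approached as far as the arm can. A call is refused whole if a number of a shift passes 50 or a number of a turn 8.59, either way. A call with a gripper value outside its range is refused whole. The fingers move at their own pace and stop on an object; the grip force is fixed at half the most. Time passes only in rows, so rows that do not move let the fingers close. It gives the time, the measured TCP pose, the force, the opening and the grip force at its end, in the units of the state.
- manip.read_state(): the state, without advancing time (a new reading comes with each control period).
- viewer.capture(name): name is "side" or "top"; returns the picture (400x640x3 uint8, red, green, blue); there is no depth.
- viewer.camera_params(name): a dict with "fovy" (degrees; the focal length in pixels is half the picture's height over the tangent of half this angle, whatever the lens; pixels are square), "cx", "cy" (the principal point, pixels), "cam_to_world" (4x4, takes a point from camera to world coordinates). Camera axes: x right, y down, z forward; pixel columns grow to the right and rows downward; lengths in mm; the calibration is good to about 2 mm. A picture is of the moment at which its call begins. camera_params takes no time and is no camera call.
- manip.hand_in(): hands the job in; it is judged then, once.
Trained networks look in the newest picture that a camera, given by its name, has taken for a name from the list of things; names that differ only in an ending like _2 or _b are one class to them, and where a whole thing is asked for, a point or a joint stands for the part that bears it (a point fixed in the world has none). Each returns a list of dicts, best first, with "confidence" (0 to 1); they miss things now and then, are a little off and sometimes report something else, mostly with a low value. They report only what shows in the picture. A call takes as long as a camera call. They do not tell look-alikes from the thing itself.
- viewer.search_frame(target, camera): "box" ([centre column, centre row, width, height] in pixels, round what is visible of it).
- viewer.silhouettes(target, camera): "pixels" (400x640 bool, what is visible of it) and "box" ([centre column, centre row, width, height] in pixels, round what is visible of it).
The state is a dict: "time": time; "q": joint angles; "dq": joint speeds; "joint_torque": joint torques, N m; "eef_pos": TCP position; "tcp_rot": TCP orientation; "ft_force": force on the tool from outside, world axes, zero at the start; "wrist_torque": the same for the moment, N m; "width": finger opening in mm; "finger_force": force on a finger pad.
Only numpy, scipy, OpenCV 4.12 (cv2) and the standard library are available. Lean on these libraries where they do the work, as an engineer would, in place of code of your own. Each camera call takes 0.05 s, during which the arm holds its last target. There are 200 camera calls.

## Working session

There is one attempt and no reset: what is moved stays moved. The work goes in short steps, Python scripts to look and compute and a tool call to move; the robot and the scene stay as the last step left them, time stands still between calls to the robot, and variables do not carry over. Pictures are saved under pics/ and viewed, at most 14 in all, crops included, and the job is handed in when it is done.

Besides the shell and the picture viewer there is one more tool, called after ">>>" in YAML: its name, and indented under it one key for each argument. arm_command: Moves the arm, as the interface text tells. Its arguments: {"type":"object","properties":{"plan":{"type":"array","items":{"type":"object","properties":{"slide":{"type":"array","items":{"type":"number"}},"rot":{"type":"array","items":{"type":"number"}},"fingers":{"type":"number"}}}}},"required":["plan"]}

```bash
mkdir -p pics; ls
python3 - <<'E'
from bench import manip, viewer
import cv2,numpy as np
for n in("top","side"):
    im=viewer.capture(n); cv2.imwrite(f"pics/{n}0.png",im[:,:,::-1])
    p=viewer.camera_params(n); print(n,p)
print(manip.read_state())
E
```

```text
pics
top {'fovy': 42.19570483705834, 'cx': 318.36919653411655, 'cy': 201.9878253907214, 'cam_to_world': array([[-2.30485345e-02, -9.95890487e-01,  8.75836958e-02,
         3.87976945e+02],
       [-9.99557744e-01,  2.46024710e-02,  1.67043152e-02,
        -3.69272638e+00],
       [-1.87904439e-02, -8.71599514e-02, -9.96017099e-01,
         1.33460739e+03],
       [ 0.00000000e+00,  0.00000000e+00,  0.00000000e+00,
         1.00000000e+00]])}
side {'fovy': 57.07251115895485, 'cx': 323.64764715893773, 'cy': 197.0262343979114, 'cam_to_world': array([[-9.99506285e-01, -2.70885555e-02,  1.59184193e-02,
         4.78941871e+02],
       [-2.74752023e-02,  5.07784460e-01, -8.61045908e-01,
         7.72196778e+02],
       [ 1.52413639e-02, -8.61058158e-01, -5.08278023e-01,
         5.16620627e+02],
       [ 0.00000000e+00,  0.00000000e+00,  0.00000000e+00,
         1.00000000e+00]])}
{'time': 0.1, 'q': array([ 1.12638925e+00,  1.24434851e-01,  1.65153587e+00,  2.74703580e-05,
        1.36749894e+00, -8.25812686e-02]), 'dq': array([-0.00014682, -0.00244745, -0.00340038, -0.00053122,  0.00078705,
       -0.00029291]), 'joint_torque': array([ 4.10065077e-04, -4.24929392e+01, -3.66653395e+01, -1.22767283e-04,
        4.00495890e-03,  4.22902588e-06]), 'eef_pos': array([229.8602756 , 607.41250689, 230.18012646]), 'tcp_rot': array([-2.57424621e-04,  1.79930314e-01,  9.83678912e-01, -9.02610683e-04]), 'ft_force': array([-0.32216068,  0.13672442, -0.70766776]), 'wrist_torque': array([ 0.03997105, -0.02959385,  0.07043529]), 'finger_force': 0.0, 'width': 85.52431700183318}
```

View pics/top0.png

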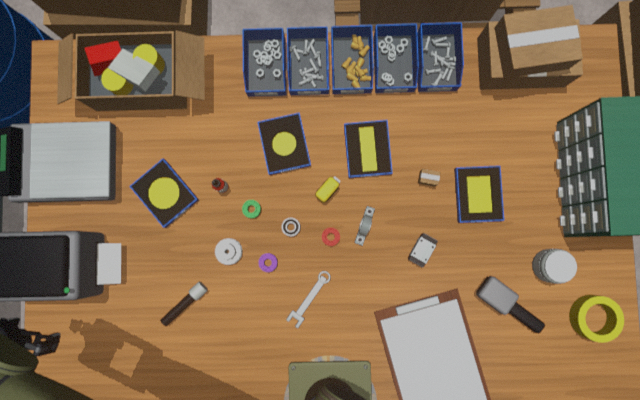

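View pics/side0.png

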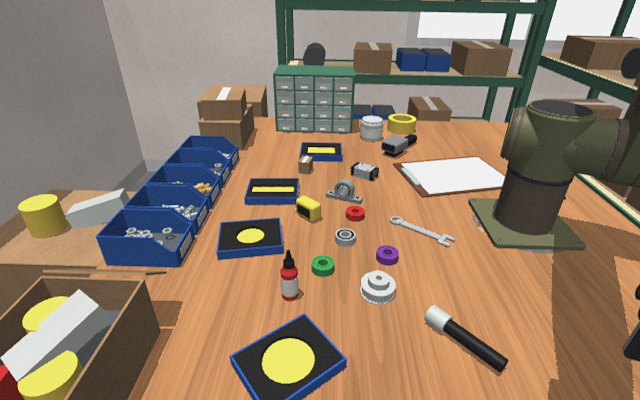

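The pictures show these trays in the top view:
- Bearing tray, small round cut-out, at (285,144).
- Pillow block tray, slot, at (368,149).
- Carriage tray, broad rectangle, at (479,194).
- Pulley tray, large round cut-out, at (164,193).

The parts are the pulley (228,252), pillow block (365,226) and carriage (423,250). The bearing-shaped candidates are steel/black (290,227), green (251,209), purple (268,263) and red (331,237). The steel one at (290,227) fits the description. I'll fit poses next and crop to confirm it.

```bash
cat > h.py <<'E'
import numpy as np, cv2
from scipy.optimize import minimize
from bench import manip, viewer
def box(lx,ly,z0,z1,cx=0): return np.array([[cx+sx*lx/2,sy*ly/2,z] for sx in(-1,1) for sy in(-1,1) for z in(z0,z1)],float)
A=np.linspace(0,2*np.pi,40)
def cylz(d,z0,z1): return np.array([[d/2*np.cos(a),d/2*np.sin(a),z] for a in A for z in(z0,z1)])
def cyly(d,w,zc): return np.array([[d/2*np.cos(a),s*w/2,zc+d/2*np.sin(a)] for a in A for s in(-1,1)])
M={"bearing":[cylz(47,0,18)],"pulley":[cylz(66,0,22),cylz(40,22,36)],"carriage":[box(77,44,0,30)],
"pillow_block":[box(100,22,0,12),cyly(52,20,30),cyly(30,26,30)],"tray":[box(140,112,0,22)],
"bottle":[cylz(32,0,75),cylz(14,75,108)],"tape_measure":[box(64,36,0,48)]}
S=4
def proj(P,cam):
    T=np.linalg.inv(cam["cam_to_world"]); Q=P@T[:3,:3].T+T[:3,3]; f=200/np.tan(np.radians(cam["fovy"]/2))
    return np.c_[Q[:,0]/Q[:,2]*f+cam["cx"],Q[:,1]/Q[:,2]*f+cam["cy"]]
def ray(u,v,z,cam):
    f=200/np.tan(np.radians(cam["fovy"]/2)); C=cam["cam_to_world"]
    d=C[:3,:3]@[(u-cam["cx"])/f,(v-cam["cy"])/f,1]; return C[:3,3]+d*(z-C[2,3])/d[2]
def render(parts,p,cam,z=0):
    c,s=np.cos(p[2]),np.sin(p[2]); R=np.array([[c,-s,0],[s,c,0],[0,0,1]]); m=np.zeros((400*S,640*S),np.uint8)
    for P in parts:
        h=cv2.convexHull(((proj(P@R.T+[p[0],p[1],z],cam)+.5)*S).astype(np.float32)); cv2.fillConvexPoly(m,h.astype(np.int32),1)
    return m
def fit(name,masks,x0,z=0,yaws=None):
    """masks: {camera: bool}; best x,y,yaw by mean IoU"""
    big={k:cv2.resize(m.astype(np.uint8),None,fx=S,fy=S,interpolation=cv2.INTER_NEAREST) for k,m in masks.items()}
    cams={k:viewer.camera_params(k) for k in masks}
    def loss(p):
        l=0
        for k,b in big.items():
            r=render(M[name],p,cams[k],z); l-=(r&b).sum()/(r|b).sum()
        return l/len(big)
    best=None
    for y in (yaws if yaws is not None else np.arange(0,np.pi,np.pi/6)):
        s=np.array([[x0[0],x0[1],y]]+[[x0[0]+8,x0[1],y],[x0[0],x0[1]+8,y],[x0[0],x0[1],y+.3]])
        r=minimize(loss,s[0],method="Nelder-Mead",options=dict(initial_simplex=s,xatol=.05,fatol=1e-4,maxiter=70))
        if best is None or r.fun<best.fun: best=r
    return best.x,-best.fun
E
python3 - <<'E'
from h import *
im={k:viewer.capture(k) for k in("top","side")}
ct=viewer.camera_params("top")
want={"bearing":(290,227),"pulley":(228,252),"carriage":(423,250),"pillow_block":(365,226),"bottle":(219,186),"tape_measure":(328,189),
"bearing_tray":(285,144),"pulley_tray":(164,193),"carriage_tray":(479,194),"pillow_block_tray":(368,149)}
for n,uv in want.items():
    t=n if n in M else "tray"; x0=ray(*uv,12,ct); ms={}
    for k in im:
        cam=viewer.camera_params(k); e=proj(np.array([[x0[0],x0[1],15.]]),cam)[0]
        D=viewer.silhouettes(n,k)
        ok=[d for d in D if np.hypot(*(np.array(d["box"][:2])-e))<(12 if k=="top" else 30)]
        if ok: ms[k]=ok[0]["pixels"]
    y=[0] if n in("bearing","pulley","bottle") else None
    out=[]
    for sel in (["top"],["side"],["top","side"]):
        if all(k in ms for k in sel):
            p,q=fit(t,{k:ms[k] for k in sel},x0,0,y); out.append((sel[0] if len(sel)==1 else "both",np.round(p,2).tolist(),round(q,2)))
    print(n,out)
# yellow floors, top
hsv=cv2.cvtColor(im["top"],cv2.COLOR_RGB2HSV); m=cv2.inRange(hsv,(22,120,100),(38,255,255))
for n in want:
    if "tray" in n:
        u,v=want[n]; w=np.zeros_like(m); w[v-28:v+28,u-24:u+24]=m[v-28:v+28,u-24:u+24]
        P=np.argwhere(w>0)[:,::-1].astype(np.float32); c,s,a=cv2.minAreaRect(P)
        print(n,np.round(ray(*P.mean(0),13,ct),1),np.round(np.array(s)*2.5),a)
a=cv2.resize(im["top"][180:290,190:350],None,fx=5,fy=5,interpolation=cv2.INTER_CUBIC); cv2.imwrite("pics/crop1.png",a[:,:,::-1])
print(manip.read_state()["time"])
E
```

```text
bearing [('top', [445.55, 90.36, 0.06], np.float64(0.84)), ('side', [441.56, 92.02, 0.26], np.float64(0.94)), ('both', [443.83, 91.25, 0.21], np.float64(0.85))]
pulley [('top', [385.73, 251.38, 0.01], np.float64(0.97)), ('side', [382.49, 251.04, 0.0], np.float64(0.96)), ('both', [383.72, 251.41, 0.14], np.float64(0.94))]
carriage [('top', [378.21, -241.79, 2.6], np.float64(0.94)), ('side', [375.8, -238.52, -0.44], np.float64(0.91)), ('both', [377.79, -241.5, -0.53], np.float64(0.91))]
pillow_block [('top', [444.69, -97.77, 2.82], np.float64(0.91)), ('side', [440.26, -95.84, -0.37], np.float64(0.89)), ('both', [442.51, -97.17, -0.34], np.float64(0.88))]
bottle [('top', [552.0, 264.66, 0.5], np.float64(0.81)), ('side', [549.26, 267.33, 0.37], np.float64(0.77)), ('both', [551.74, 265.99, 0.46], np.float64(0.78))]
tape_measure [('top', [537.11, -5.69, 2.44], np.float64(0.88)), ('side', [532.75, -4.19, 2.13], np.float64(0.83)), ('both', [536.18, -5.07, -0.76], np.float64(0.82))]
bearing_tray [('top', [659.56, 103.7, 3.34], np.float64(0.97)), ('side', [654.78, 106.06, 0.19], np.float64(0.97)), ('both', [657.53, 104.03, 0.2], np.float64(0.95))]
pulley_tray [('top', [540.54, 415.63, 0.69], np.float64(0.96)), ('side', [536.27, 415.74, 0.68], np.float64(0.99)), ('both', [537.87, 415.69, 0.68], np.float64(0.95))]
carriage_tray [('top', [516.77, -390.61, 0.01], np.float64(0.95)), ('side', [513.34, -389.67, 0.04], np.float64(0.88)), ('both', [515.33, -390.44, 0.04], np.float64(0.91))]
pillow_block_tray [('top', [640.69, -111.37, 0.05], np.float64(0.98)), ('side', [638.47, -109.92, 3.17], np.float64(0.95)), ('both', [639.78, -111.35, 0.05], np.float64(0.96))]
bearing_tray [658.8 104.8  13. ] [58. 60.] 90.0
pulley_tray [538.5 417.5  13. ] [78. 78.] 90.0
carriage_tray [ 514.9 -391.2   13. ] [94. 60.] 86.05481719970703
pillow_block_tray [ 639.4 -111.3   13. ] [112.  39.] 84.5596694946289
1.2
```

View pics/crop1.png

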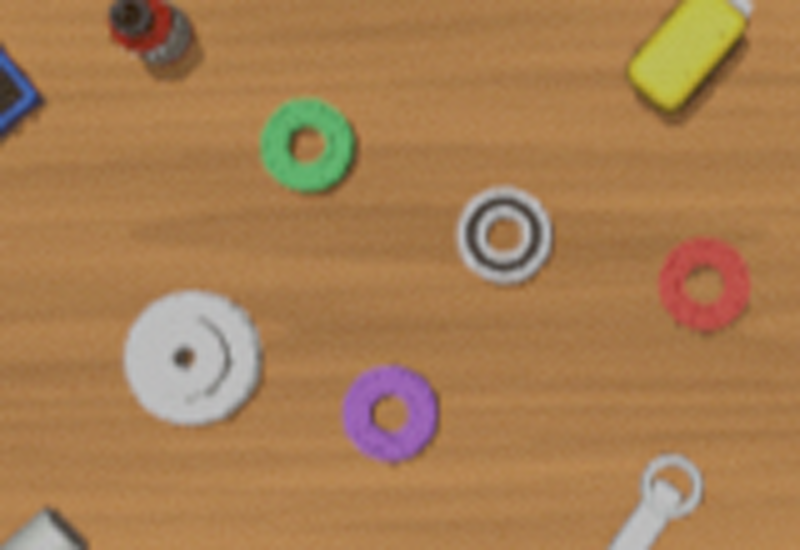

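The crop confirms the steel ring with the black seal, top-view pixel (290,227), as the bearing. The other three rings are green, purple and red. The fits from the two cameras agree within about 4 mm.

```bash
cat > go.py <<'E'
import sys,numpy as np
from scipy.spatial.transform import Rotation as Ro
from bench import manip
x,y,z,az=map(float,sys.argv[1:5]); s=manip.read_state()
w=s["tcp_rot"]; R=Ro.from_quat(w[[1,2,3,0]]).as_matrix()
a=np.arctan2(R[1,1],R[0,1]); dz=np.degrees((a-az+np.pi/2)%np.pi-np.pi/2)
T=np.c_[[np.sin(az)*-1,np.cos(az),0],[np.cos(az),np.sin(az),0],[0,0,-1]]
d=np.array([x,y,z])-s["eef_pos"]
print("pos",s["eef_pos"].round(1),"az",a.round(3),"rotz",dz.round(1),"slide now-axes",(R.T@d).round(1),"after-turn axes",(T.T@d).round(1),"tilt",Ro.from_matrix(R[:,:]).apply([0,0,1]).round(4)[:2])
E
python3 go.py 384 251 120 1.2085
```

```text
pos [230.1 607.9 231.3] az 1.209 rotz 0.0 slide now-axes [-270.3 -279.3  111.3] after-turn axes [-270.4 -279.2  111.3] tilt [0. 0.]
```

>>> arm_command:
  plan:
    - {"slide":[-27,-28,11],"rot":[0,0,0],"fingers":1}
    - {"slide":[-27,-28,11],"rot":[0,0,0],"fingers":1}
    - {"slide":[-27,-28,11],"rot":[0,0,0],"fingers":1}
    - {"slide":[-27,-28,11],"rot":[0,0,0],"fingers":1}
    - {"slide":[-27,-28,11],"rot":[0,0,0],"fingers":1}
    - {"slide":[-27,-28,11],"rot":[0,0,0],"fingers":1}
    - {"slide":[-27,-28,11],"rot":[0,0,0],"fingers":1}
    - {"slide":[-27,-28,11],"rot":[0,0,0],"fingers":1}
    - {"slide":[-27,-28,11],"rot":[0,0,0],"fingers":1}
    - {"slide":[-27,-28,11],"rot":[0,0,0],"fingers":1}

```text
time: 2.2
eef_pos: [384.0, 249.1, 121.2]
tcp_rot: [0.0, 0.18, 0.984, 0.0]
ft_force: [0.6, -0.3, 0.0]
width: 85.2
finger_force: 0.0
```

```bash
python3 go.py 384 251 24 1.2085
```

```text
pos [384.  249.1 121.2] az 1.209 rotz 0.0 slide now-axes [ 0.8  1.7 97.2] after-turn axes [ 0.7  1.8 97.2] tilt [0.001  0.0004]
```

>>> arm_command:
  plan:
    - {"slide":[0.7,1,24],"fingers":1,"rot":[0,0,0]}
    - {"slide":[0,0,24],"fingers":1,"rot":[0,0,0]}
    - {"slide":[0,0,24],"fingers":1,"rot":[0,0,0]}
    - {"slide":[0,0,15],"fingers":1,"rot":[0,0,0]}
    - {"slide":[0,0,10],"fingers":1,"rot":[0,0,0]}
    - {"slide":[0,0,0],"fingers":1,"rot":[0,0,0]}
    - {"slide":[0,0,0],"fingers":1,"rot":[0,0,0]}

```text
time: 2.9
eef_pos: [383.6, 251.9, 24.9]
tcp_rot: [0.0, 0.18, 0.984, 0.0]
ft_force: [0.7, 0.8, 0.6]
width: 85.4
finger_force: 0.0
```

```bash
python3 go.py 384 251 24 1.2085; python3 -c "
from bench import viewer;import cv2
im=viewer.capture('side');cv2.imwrite('pics/s2.png',cv2.resize(im[200:360,280:480],None,fx=4,fy=3.75)[:,:,::-1])"
```

```text
pos [383.6 251.9  24.9] az 1.209 rotz 0.0 slide now-axes [-0.7 -0.7  0.9] after-turn axes [-0.7 -0.7  0.9] tilt [0.0008 0.0004]
```

View pics/s2.png

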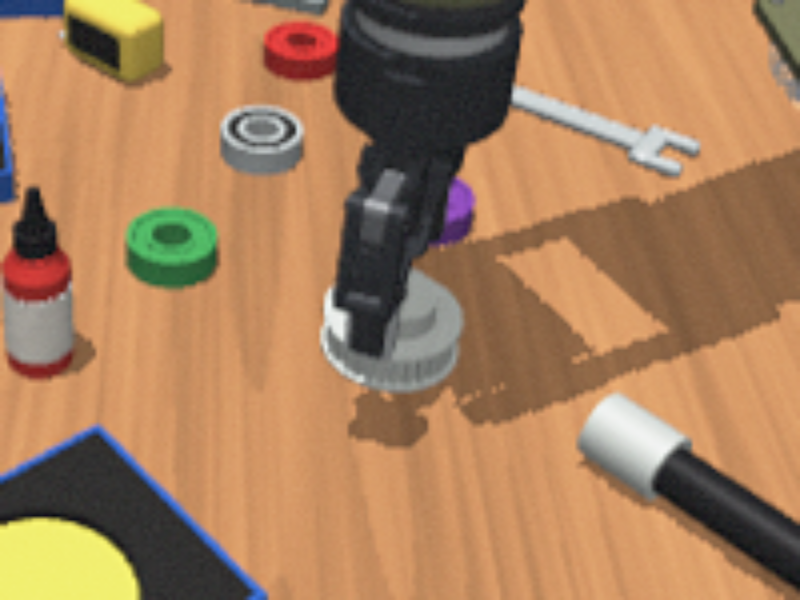

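The open finger stands in front of the hub at about (370,300) in the crop, so the gripper straddles the pulley correctly. Next I close.

>>> arm_command:
  plan:
    - {"slide":[0,0,0],"fingers":0,"rot":[0,0,0]}
    - {"slide":[0,0,0],"fingers":0,"rot":[0,0,0]}
    - {"slide":[0,0,0],"fingers":0,"rot":[0,0,0]}
    - {"slide":[0,0,0],"fingers":0,"rot":[0,0,0]}
    - {"slide":[0,0,0],"fingers":0,"rot":[0,0,0]}
    - {"slide":[0,0,0],"fingers":0,"rot":[0,0,0]}
    - {"slide":[0,0,0],"fingers":0,"rot":[0,0,0]}
    - {"slide":[0,0,0],"fingers":0,"rot":[0,0,0]}

```text
time: 3.75
eef_pos: [383.8, 252.0, 25.3]
tcp_rot: [0.001, 0.18, 0.984, 0.0]
ft_force: [-0.8, -0.8, 6.1]
width: 37.3
finger_force: 59.9
```

```bash
python3 go.py 538 416 104 1.2085
```

```text
pos [383.8 252.   25.3] az 1.209 rotz 0.0 slide now-axes [-86.2 208.  -78.4] after-turn axes [-86.  208.  -78.7] tilt [0.0011 0.0006]
```

>>> arm_command:
  plan:
    - {"slide":[0,0,-8],"fingers":0,"rot":[0,0,0]}
    - {"slide":[0,0,-15],"fingers":0,"rot":[0,0,0]}
    - {"slide":[0,0,-25],"fingers":0,"rot":[0,0,0]}
    - {"slide":[0,0,-30],"fingers":0,"rot":[0,0,0]}
    - {"slide":[0,0,0],"fingers":0,"rot":[0,0,0]}

```text
time: 4.25
eef_pos: [385.8, 252.9, 106.5]
tcp_rot: [0.003, 0.18, 0.984, 0.002]
ft_force: [0.6, 0.2, -2.0]
width: 37.0
finger_force: 60.4
```

```bash
python3 go.py 538 416 104 1.2085;python3 -c "
from bench import viewer;import cv2
im=viewer.capture('side');cv2.imwrite('pics/s3.png',cv2.resize(im[160:320,280:480],None,fx=4,fy=3.75)[:,:,::-1])"
```

```text
pos [385.8 252.9 106.5] az 1.209 rotz 0.0 slide now-axes [-84.6 206.4   4.3] after-turn axes [-84.6 206.4   2.5] tilt [0.0074 0.0037]
```

View pics/s3.png

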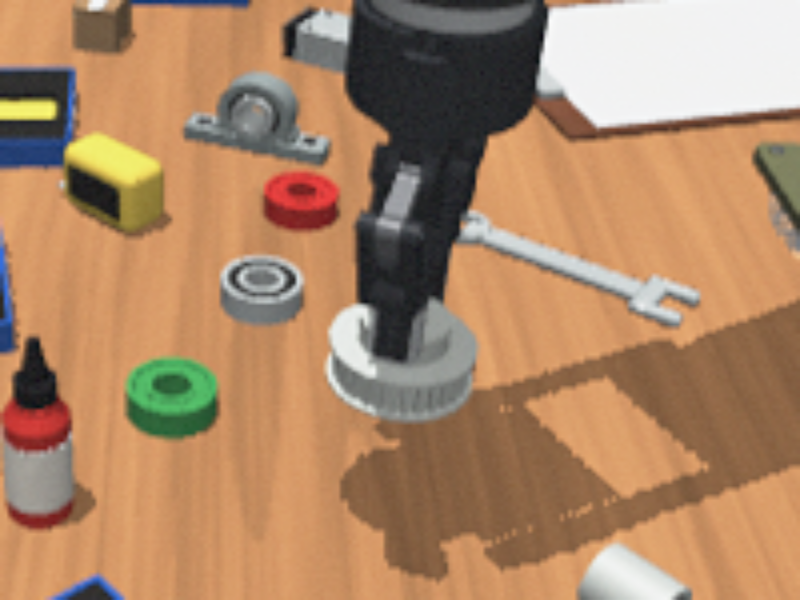

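The pulley is held level, with its rim at about (400,360) in the crop and clear of the counter. Next I carry it to its tray.

>>> arm_command:
  plan:
    - {"slide":[-6,14,0],"fingers":0,"rot":[0,0,0]}
    - {"slide":[-11,26,0],"fingers":0,"rot":[0,0,0]}
    - {"slide":[-11,26,0],"fingers":0,"rot":[0,0,0]}
    - {"slide":[-12,29,0],"fingers":0,"rot":[0,0,0]}
    - {"slide":[-12,29,0],"fingers":0,"rot":[0,0,0]}
    - {"slide":[-11,27,0],"fingers":0,"rot":[0,0,0]}
    - {"slide":[-11,27,0],"fingers":0,"rot":[0,0,0]}
    - {"slide":[-7,18,0],"fingers":0,"rot":[0,0,0]}
    - {"slide":[-3.6,10,0],"fingers":0,"rot":[0,0,0]}
    - {"slide":[0,0,0],"fingers":0,"rot":[0,0,0]}

```text
time: 5.3
eef_pos: [534.8, 414.3, 100.1]
tcp_rot: [-0.001, 0.18, 0.984, -0.001]
ft_force: [-0.1, 0.2, -1.5]
width: 37.4
finger_force: 60.6
```

```bash
python3 go.py 538 416 38.5 1.2085
```

```text
pos [534.8 414.3 100.1] az 1.209 rotz 0.1 slide now-axes [-2.5  2.8 61.6] after-turn axes [-2.4  2.7 61.6] tilt [-0.0025 -0.0016]
```

>>> arm_command:
  plan:
    - {"slide":[-1,1,10],"fingers":0,"rot":[0,0,0]}
    - {"slide":[-1,1,16],"fingers":0,"rot":[0,0,0]}
    - {"slide":[0,0,16],"fingers":0,"rot":[0,0,0]}
    - {"slide":[0,0,10],"fingers":0,"rot":[0,0,0]}
    - {"slide":[0,0,4],"fingers":0,"rot":[0,0,0]}
    - {"slide":[0,0,0],"fingers":0,"rot":[0,0,0]}
    - {"slide":[0,0,0],"fingers":0,"rot":[0,0,0]}

```text
time: 6.0
eef_pos: [538.2, 415.7, 46.8]
tcp_rot: [0.0, 0.18, 0.984, 0.0]
ft_force: [0.3, 0.6, -1.4]
width: 37.2
finger_force: 60.6
```

```bash
python3 go.py 538 416 38.3 1.2085;python3 -c "
from bench import viewer;import cv2
im=viewer.capture('side');cv2.imwrite('pics/s4.png',cv2.resize(im[220:400,190:390],None,fx=4,fy=3.3)[:,:,::-1])"
```

```text
pos [538.2 415.7  46.8] az 1.209 rotz 0.0 slide now-axes [0.3 0.2 8.5] after-turn axes [0.3 0.2 8.5] tilt [0.0007 0.0005]
```

View pics/s4.png

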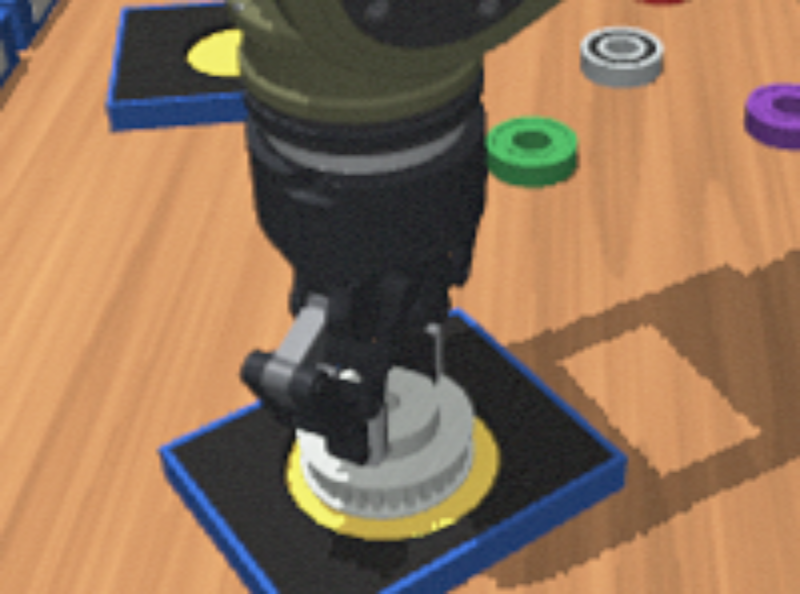

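The pulley hangs centred just above the yellow cut-out, with its rim at about (385,450) in the crop. Next I lower it gently.

>>> arm_command:
  plan:
    - {"slide":[0,0,3],"fingers":0,"rot":[0,0,0]}
    - {"slide":[0,0,2],"fingers":0,"rot":[0,0,0]}
    - {"slide":[0,0,2],"fingers":0,"rot":[0,0,0]}
    - {"slide":[0,0,1],"fingers":0,"rot":[0,0,0]}
    - {"slide":[0,0,0],"fingers":0,"rot":[0,0,0]}
    - {"slide":[0,0,0],"fingers":0,"rot":[0,0,0]}

```text
time: 6.65
eef_pos: [537.9, 415.6, 38.4]
tcp_rot: [0.0, 0.18, 0.984, 0.0]
ft_force: [-0.6, -0.0, -1.2]
width: 37.4
finger_force: 60.6
```

>>> arm_command:
  plan:
    - {"slide":[0,0,0.7],"fingers":0,"rot":[0,0,0]}
    - {"slide":[0,0,0],"fingers":0,"rot":[0,0,0]}
    - {"slide":[0,0,0],"fingers":0,"rot":[0,0,0]}

```text
time: 6.95
eef_pos: [538.0, 415.7, 38.4]
tcp_rot: [0.0, 0.18, 0.984, 0.0]
ft_force: [-3.2, -1.4, 4.9]
width: 37.3
finger_force: 61.1
```

Contact felt, so I open and lift.

>>> arm_command:
  plan:
    - {"slide":[0,0,0],"fingers":1,"rot":[0,0,0]}
    - {"slide":[0,0,0],"fingers":1,"rot":[0,0,0]}
    - {"slide":[0,0,0],"fingers":1,"rot":[0,0,0]}
    - {"slide":[0,0,0],"fingers":1,"rot":[0,0,0]}
    - {"slide":[0,0,0],"fingers":1,"rot":[0,0,0]}
    - {"slide":[0,0,0],"fingers":1,"rot":[0,0,0]}
    - {"slide":[0,0,-20],"fingers":1,"rot":[0,0,0]}
    - {"slide":[0,0,-40],"fingers":1,"rot":[0,0,0]}
    - {"slide":[0,0,-40],"fingers":1,"rot":[0,0,0]}

```text
time: 7.85
eef_pos: [537.1, 415.0, 137.4]
tcp_rot: [-0.001, 0.18, 0.984, -0.001]
ft_force: [0.8, -0.4, 0.4]
width: 85.8
finger_force: 0.0
```

```bash
python3 go.py 444 91 110 1.2085
```

```text
pos [537.1 415.  137.4] az 1.209 rotz 0.0 slide now-axes [ -27.7 -335.9   28.1] after-turn axes [ -27.8 -336.    27.4] tilt [-0.0023 -0.0015]
```

>>> arm_command:
  plan:
    - {"slide":[-3,-30,0],"fingers":1,"rot":[0,0,0]}
    - {"slide":[-3,-38,0],"fingers":1,"rot":[0,0,0]}
    - {"slide":[-3,-38,0],"fingers":1,"rot":[0,0,0]}
    - {"slide":[-3,-38,0],"fingers":1,"rot":[0,0,0]}
    - {"slide":[-3,-38,0],"fingers":1,"rot":[0,0,0]}
    - {"slide":[-3,-38,0],"fingers":1,"rot":[0,0,0]}
    - {"slide":[-3,-38,0],"fingers":1,"rot":[0,0,0]}
    - {"slide":[-3,-38,10],"fingers":1,"rot":[0,0,0]}
    - {"slide":[-3,-30,10],"fingers":1,"rot":[0,0,0]}
    - {"slide":[-1,-10,8],"fingers":1,"rot":[0,0,0]}

```text
time: 8.85
eef_pos: [444.2, 89.5, 109.1]
tcp_rot: [0.0, 0.181, 0.983, -0.0]
ft_force: [-0.6, 0.8, -0.3]
width: 85.4
finger_force: 0.0
```

```bash
python3 go.py 444 91 8 1.2085
python3 - <<'E'
from h import *
viewer.capture("side"); viewer.capture("top")
D=[d for k in("side",) for d in viewer.silhouettes("pulley",k)]
print([(round(d["confidence"],2),np.round(d["box"])) for d in D])
ms={}
for k in("top","side"):
    e=proj(np.array([[538.,416,30]]),viewer.camera_params(k))[0]
    ok=[d for d in viewer.silhouettes("pulley",k) if np.hypot(*(np.array(d["box"][:2])-e))<30]
    if ok: print(k,fit("pulley",{k:ok[0]["pixels"]},(538,416),13,[0]))
E
```

```text
pos [444.2  89.5 109.1] az 1.206 rotz -0.1 slide now-axes [  0.8   1.4 101.1] after-turn axes [  0.8   1.3 101.1] tilt [ 0.     -0.0003]
[(0.57, array([286., 359.,  48.,  46.]))]
top (array([ 5.41447106e+02,  4.16407161e+02, -5.00406987e-02]), np.float64(0.9654071862452384))
side (array([5.37694055e+02, 4.15291804e+02, 5.66764295e-02]), np.float64(0.9457476415946796))
```

The pulley is seated at the tray centre within the camera error. Next is the bearing.

>>> arm_command:
  plan:
    - {"slide":[0.8,1,20],"fingers":1,"rot":[0,0,0]}
    - {"slide":[0,0,25],"fingers":1,"rot":[0,0,0]}
    - {"slide":[0,0,25],"fingers":1,"rot":[0,0,0]}
    - {"slide":[0,0,18],"fingers":1,"rot":[0,0,0]}
    - {"slide":[0,0,10],"fingers":1,"rot":[0,0,0]}
    - {"slide":[0,0,0],"fingers":1,"rot":[0,0,0]}
    - {"slide":[0,0,0],"fingers":1,"rot":[0,0,0]}

```text
time: 9.8
eef_pos: [445.6, 93.1, 12.4]
tcp_rot: [0.001, 0.18, 0.984, 0.0]
ft_force: [0.4, 1.5, -0.2]
width: 85.2
finger_force: 0.0
```

```bash
python3 go.py 444 91 8 1.2085
```

```text
pos [445.6  93.1  12.4] az 1.21 rotz 0.1 slide now-axes [ 0.7 -2.6  4.4] after-turn axes [ 0.7 -2.5  4.4] tilt [0.0013 0.0001]
```

>>> arm_command:
  plan:
    - {"slide":[0,-1.5,4],"fingers":1,"rot":[0,0,0]}
    - {"slide":[0,0,0],"fingers":1,"rot":[0,0,0]}
    - {"slide":[0,0,0],"fingers":0,"rot":[0,0,0]}
    - {"slide":[0,0,0],"fingers":0,"rot":[0,0,0]}
    - {"slide":[0,0,0],"fingers":0,"rot":[0,0,0]}
    - {"slide":[0,0,0],"fingers":0,"rot":[0,0,0]}
    - {"slide":[0,0,0],"fingers":0,"rot":[0,0,0]}
    - {"slide":[0,0,0],"fingers":0,"rot":[0,0,0]}
    - {"slide":[0,0,0],"fingers":0,"rot":[0,0,0]}
    - {"slide":[0,0,0],"fingers":0,"rot":[0,0,0]}

```text
time: 10.8
eef_pos: [444.7, 91.2, 8.7]
tcp_rot: [0.0, 0.18, 0.984, 0.0]
ft_force: [-1.6, -1.2, 6.6]
width: 43.7
finger_force: 60.0
```

>>> arm_command:
  plan:
    - {"slide":[0,0,-6],"fingers":0,"rot":[0,0,0]}
    - {"slide":[0,0,-12],"fingers":0,"rot":[0,0,0]}
    - {"slide":[0,0,-20],"fingers":0,"rot":[0,0,0]}
    - {"slide":[0,0,-30],"fingers":0,"rot":[0,0,0]}
    - {"slide":[0,0,-20],"fingers":0,"rot":[0,0,0]}
    - {"slide":[0,0,0],"fingers":0,"rot":[0,0,0]}

```text
time: 11.4
eef_pos: [446.8, 91.4, 99.7]
tcp_rot: [0.004, 0.18, 0.984, 0.001]
ft_force: [1.0, 0.1, -2.0]
width: 43.7
finger_force: 61.4
```

```bash
python3 go.py 658 104 95 1.2085;python3 -c "
from bench import viewer;import cv2
im=viewer.capture('side');cv2.imwrite('pics/s5.png',cv2.resize(im[120:280,280:480],None,fx=4,fy=3.75)[:,:,::-1])"
```

```text
pos [446.8  91.4  99.7] az 1.209 rotz 0.0 slide now-axes [-193.    86.5    6.3] after-turn axes [-193.    86.6    4.7] tilt [0.0078 0.0007]
```

View pics/s5.png

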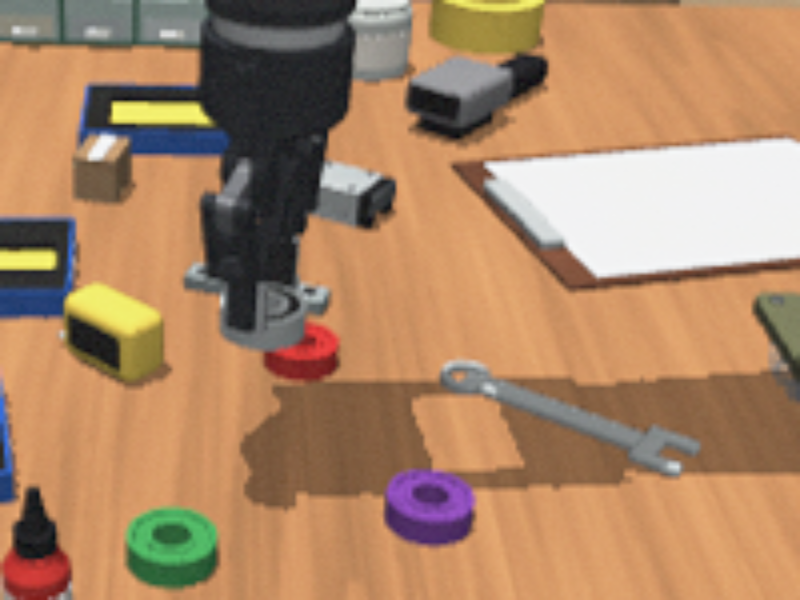

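The steel bearing is held level at about (262,310) in the crop. Next I carry it to its tray.

>>> arm_command:
  plan:
    - {"slide":[-11,5,0],"fingers":0,"rot":[0,0,0]}
    - {"slide":[-21,9,0],"fingers":0,"rot":[0,0,0]}
    - {"slide":[-26,12,0],"fingers":0,"rot":[0,0,0]}
    - {"slide":[-26,12,0],"fingers":0,"rot":[0,0,0]}
    - {"slide":[-26,12,0],"fingers":0,"rot":[0,0,0]}
    - {"slide":[-26,12,0],"fingers":0,"rot":[0,0,0]}
    - {"slide":[-26,12,0],"fingers":0,"rot":[0,0,0]}
    - {"slide":[-20,8,0],"fingers":0,"rot":[0,0,0]}
    - {"slide":[-11,5,0],"fingers":0,"rot":[0,0,0]}
    - {"slide":[0,0,0],"fingers":0,"rot":[0,0,0]}

```text
time: 12.45
eef_pos: [655.5, 104.1, 93.9]
tcp_rot: [-0.001, 0.18, 0.984, -0.0]
ft_force: [0.3, 0.3, -1.3]
width: 43.5
finger_force: 61.4
```

```bash
python3 go.py 658 104 21.7 1.2085
```

```text
pos [655.5 104.1  93.9] az 1.209 rotz 0.0 slide now-axes [-2.6  0.9 72.2] after-turn axes [-2.4  0.8 72.2] tilt [-0.0023 -0.0002]
```

>>> arm_command:
  plan:
    - {"slide":[-1,0.5,10],"fingers":0,"rot":[0,0,0]}
    - {"slide":[0,0,18],"fingers":0,"rot":[0,0,0]}
    - {"slide":[0,0,18],"fingers":0,"rot":[0,0,0]}
    - {"slide":[0,0,13],"fingers":0,"rot":[0,0,0]}
    - {"slide":[0,0,8],"fingers":0,"rot":[0,0,0]}
    - {"slide":[0,0,2],"fingers":0,"rot":[0,0,0]}
    - {"slide":[0,0,0],"fingers":0,"rot":[0,0,0]}
    - {"slide":[0,0,0],"fingers":0,"rot":[0,0,0]}

```text
time: 13.25
eef_pos: [657.3, 104.4, 27.6]
tcp_rot: [0.001, 0.18, 0.984, 0.0]
ft_force: [0.7, -0.3, -2.3]
width: 44.0
finger_force: 61.4
```

```bash
python3 go.py 658 104 21.7 1.2085
```

```text
pos [657.3 104.4  27.6] az 1.209 rotz 0.0 slide now-axes [-0.8 -0.1  5.9] after-turn axes [-0.8 -0.1  5.9] tilt [0.0016 0.0001]
```

>>> arm_command:
  plan:
    - {"slide":[-0.5,0,2.5],"fingers":0,"rot":[0,0,0]}
    - {"slide":[0,0,2],"fingers":0,"rot":[0,0,0]}
    - {"slide":[0,0,1],"fingers":0,"rot":[0,0,0]}
    - {"slide":[0,0,0.6],"fingers":0,"rot":[0,0,0]}
    - {"slide":[0,0,0],"fingers":0,"rot":[0,0,0]}
    - {"slide":[0,0,0],"fingers":0,"rot":[0,0,0]}

```text
time: 13.85
eef_pos: [657.3, 104.2, 21.8]
tcp_rot: [0.0, 0.18, 0.984, 0.0]
ft_force: [-3.1, -0.8, 5.5]
width: 43.8
finger_force: 62.1
```

Contact felt, so I release.

>>> arm_command:
  plan:
    - {"slide":[0,0,0],"fingers":1,"rot":[0,0,0]}
    - {"slide":[0,0,0],"fingers":1,"rot":[0,0,0]}
    - {"slide":[0,0,0],"fingers":1,"rot":[0,0,0]}
    - {"slide":[0,0,0],"fingers":1,"rot":[0,0,0]}
    - {"slide":[0,0,0],"fingers":1,"rot":[0,0,0]}
    - {"slide":[0,0,0],"fingers":1,"rot":[0,0,0]}
    - {"slide":[0,0,-20],"fingers":1,"rot":[0,0,0]}
    - {"slide":[0,0,-40],"fingers":1,"rot":[0,0,0]}
    - {"slide":[0,0,-50],"fingers":1,"rot":[0,0,0]}

```text
time: 14.75
eef_pos: [655.0, 104.0, 128.6]
tcp_rot: [-0.003, 0.18, 0.984, -0.001]
ft_force: [1.2, -0.4, 0.1]
width: 85.7
finger_force: 0.0
```

```bash
python3 go.py 442.5 -97 130 1.236
```

```text
pos [655.  104.  128.6] az 1.209 rotz -1.5 slide now-axes [ 1.276e+02 -2.632e+02 -1.000e-01] after-turn axes [ 134.6 -259.6   -1.4] tilt [-0.0061 -0.0005]
```

>>> arm_command:
  plan:
    - {"slide":[10,-20,0],"fingers":1,"rot":[0,0,0]}
    - {"slide":[15,-31,0],"fingers":1,"rot":[0,0,0]}
    - {"slide":[15,-31,0],"fingers":1,"rot":[0,0,0]}
    - {"slide":[15,-31,0],"fingers":1,"rot":[0,0,0]}
    - {"slide":[15,-31,0],"fingers":1,"rot":[0,0,0]}
    - {"slide":[15,-31,0],"fingers":1,"rot":[0,0,0]}
    - {"slide":[15,-31,0],"fingers":1,"rot":[0,0,0]}
    - {"slide":[15,-31,0],"fingers":1,"rot":[0,0,0]}
    - {"slide":[10,-20,0],"fingers":1,"rot":[0,0,0]}
    - {"slide":[3,-6,0],"fingers":1,"rot":[0,0,-1.5]}

```text
time: 15.75
eef_pos: [442.7, -97.6, 130.4]
tcp_rot: [-0.0, 0.168, 0.986, -0.0]
ft_force: [1.0, -0.7, -0.7]
width: 85.3
finger_force: 0.0
```

```bash
python3 go.py 442.5 -97 20 1.236
python3 - <<'E'
from h import *
for k in("top","side"):
    viewer.capture(k); e=proj(np.array([[658.,104,22]]),viewer.camera_params(k))[0]
    ok=[d for d in viewer.silhouettes("bearing",k) if np.hypot(*(np.array(d["box"][:2])-e))<25]
    if ok: print(k,fit("bearing",{k:ok[0]["pixels"]},(658,104),13,[0]))
E
```

```text
pos [442.7 -97.6 130.4] az 1.234 rotz -0.1 slide now-axes [  0.4   0.6 110.4] after-turn axes [  0.4   0.5 110.4] tilt [-0.0001 -0.0004]
top (array([6.58144018e+02, 1.04337199e+02, 2.75236445e-01]), np.float64(0.8119216698945556))
side (array([6.55903182e+02, 1.04805021e+02, 3.68151523e-01]), np.float64(0.9309417040358744))
```

The bearing is seated at (657,104.5). Next is the pillow block.

>>> arm_command:
  plan:
    - {"slide":[0.4,0.6,20],"fingers":1,"rot":[0,0,0]}
    - {"slide":[0,0,28],"fingers":1,"rot":[0,0,0]}
    - {"slide":[0,0,28],"fingers":1,"rot":[0,0,0]}
    - {"slide":[0,0,20],"fingers":1,"rot":[0,0,0]}
    - {"slide":[0,0,10],"fingers":1,"rot":[0,0,0]}
    - {"slide":[0,0,4],"fingers":1,"rot":[0,0,0]}
    - {"slide":[0,0,0],"fingers":1,"rot":[0,0,0]}
    - {"slide":[0,0,0],"fingers":1,"rot":[0,0,0]}

```text
time: 16.75
eef_pos: [445.1, -96.0, 21.6]
tcp_rot: [0.001, 0.167, 0.986, -0.0]
ft_force: [-0.9, -0.5, 0.5]
width: 85.4
finger_force: 0.0
```

```bash
python3 go.py 442.5 -97 20 1.236;python3 -c "
from bench import viewer;import cv2
im=viewer.capture('side');cv2.imwrite('pics/s6.png',cv2.resize(im[120:240,280:430],None,fx=5,fy=5)[:,:,::-1])"
```

```text
pos [445.1 -96.   21.6] az 1.235 rotz -0.0 slide now-axes [ 2.2 -1.8  1.6] after-turn axes [ 2.2 -1.8  1.6] tilt [ 0.0019 -0.0007]
```

View pics/s6.png

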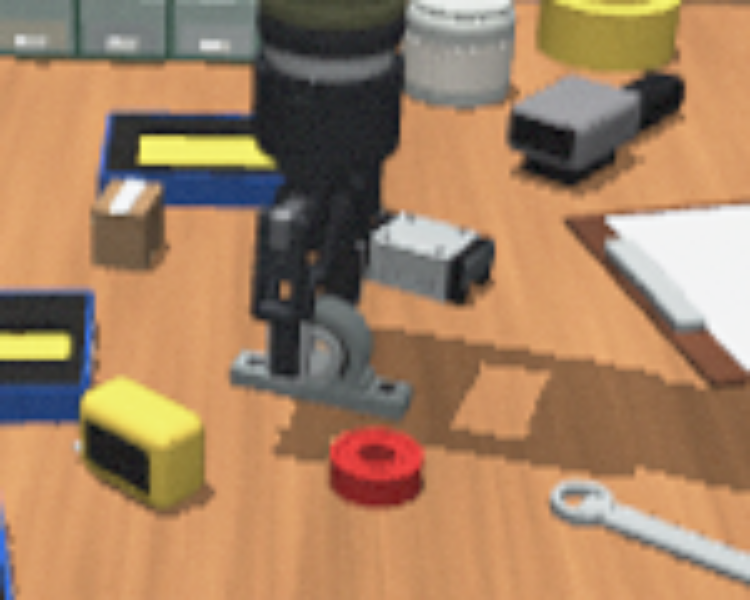

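The finger stands in front of the ring, which is at about (322,355), with the foot clear below it. I correct 2 mm and close.

>>> arm_command:
  plan:
    - {"slide":[2.2,-1.5,1],"fingers":1,"rot":[0,0,0]}
    - {"slide":[0,0,0],"fingers":1,"rot":[0,0,0]}
    - {"slide":[0,0,0],"fingers":0,"rot":[0,0,0]}
    - {"slide":[0,0,0],"fingers":0,"rot":[0,0,0]}
    - {"slide":[0,0,0],"fingers":0,"rot":[0,0,0]}
    - {"slide":[0,0,0],"fingers":0,"rot":[0,0,0]}
    - {"slide":[0,0,0],"fingers":0,"rot":[0,0,0]}
    - {"slide":[0,0,0],"fingers":0,"rot":[0,0,0]}
    - {"slide":[0,0,0],"fingers":0,"rot":[0,0,0]}
    - {"slide":[0,0,0],"fingers":0,"rot":[0,0,0]}

```text
time: 17.8
eef_pos: [441.7, -96.7, 19.8]
tcp_rot: [0.0, 0.167, 0.986, -0.0]
ft_force: [-0.2, -1.3, 2.7]
width: 25.3
finger_force: 60.2
```

Width 25.3 mm fits the 26 mm inner ring. Now I lift.

>>> arm_command:
  plan:
    - {"slide":[0,0,-6],"fingers":0,"rot":[0,0,0]}
    - {"slide":[0,0,-12],"fingers":0,"rot":[0,0,0]}
    - {"slide":[0,0,-20],"fingers":0,"rot":[0,0,0]}
    - {"slide":[0,0,-30],"fingers":0,"rot":[0,0,0]}
    - {"slide":[0,0,-25],"fingers":0,"rot":[0,0,0]}
    - {"slide":[0,0,-10],"fingers":0,"rot":[0,0,0]}
    - {"slide":[0,0,0],"fingers":0,"rot":[0,0,0]}

```text
time: 18.5
eef_pos: [442.3, -96.7, 124.1]
tcp_rot: [0.002, 0.167, 0.986, -0.0]
ft_force: [-0.0, 0.1, -5.1]
width: 24.7
finger_force: 59.5
```

```bash
python3 go.py 640 -111 120 1.62;python3 -c "
from bench import viewer;import cv2
im=viewer.capture('side');cv2.imwrite('pics/s7.png',cv2.resize(im[90:210,280:430],None,fx=5,fy=5)[:,:,::-1])"
```

```text
pos [442.3 -96.7 124.1] az 1.235 rotz -22.0 slide now-axes [-191.3   51.6    4.8] after-turn axes [-196.7  -24.     4.1] tilt [ 0.0032 -0.001 ]
```

View pics/s7.png

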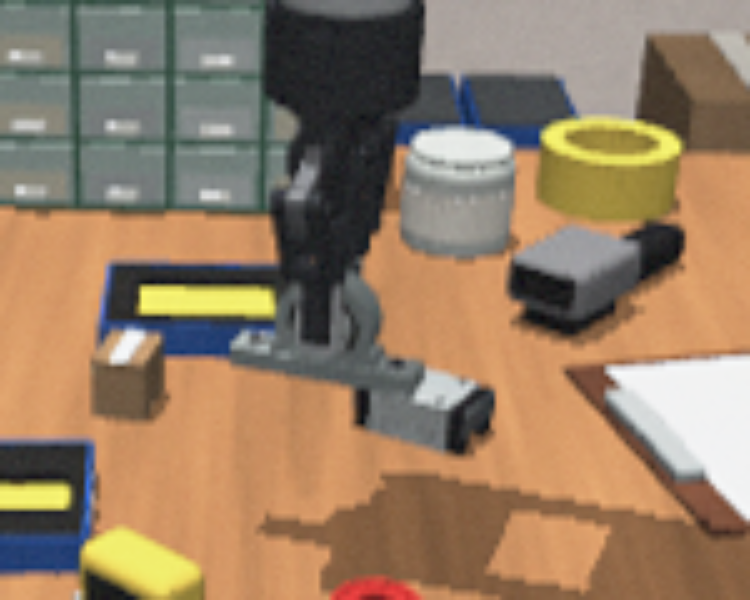

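The pillow block is held upright and square, with its foot at about (325,360). I translate, then turn.

>>> arm_command:
  plan:
    - {"slide":[-14,4,0],"fingers":0,"rot":[0,0,0]}
    - {"slide":[-26,7,0],"fingers":0,"rot":[0,0,0]}
    - {"slide":[-31,8,0],"fingers":0,"rot":[0,0,0]}
    - {"slide":[-31,8,0],"fingers":0,"rot":[0,0,0]}
    - {"slide":[-31,8,0],"fingers":0,"rot":[0,0,0]}
    - {"slide":[-26,8,0],"fingers":0,"rot":[0,0,0]}
    - {"slide":[-20,5,0],"fingers":0,"rot":[0,0,-5]}
    - {"slide":[-12,1,0],"fingers":0,"rot":[0,0,-6]}
    - {"slide":[0,0,0],"fingers":0,"rot":[0,0,-6]}
    - {"slide":[0,0,0],"fingers":0,"rot":[0,0,-5]}

```text
time: 19.55
eef_pos: [636.9, -111.7, 118.9]
tcp_rot: [-0.003, -0.026, 1.0, 0.001]
ft_force: [-0.1, -0.1, -4.7]
width: 25.2
finger_force: 59.5
```

```bash
python3 go.py 640 -111 33 1.62
```

```text
pos [ 636.9 -111.7  118.9] az 1.623 rotz 0.2 slide now-axes [-3.6  0.3 85.8] after-turn axes [-3.2  0.5 85.9] tilt [-0.0055  0.0015]
```

>>> arm_command:
  plan:
    - {"slide":[-1,0.4,12],"fingers":0,"rot":[0,0,0]}
    - {"slide":[-0.5,0,18],"fingers":0,"rot":[0,0,0]}
    - {"slide":[0,0,18],"fingers":0,"rot":[0,0,0]}
    - {"slide":[0,0,16],"fingers":0,"rot":[0,0,0]}
    - {"slide":[0,0,10],"fingers":0,"rot":[0,0,0]}
    - {"slide":[0,0,4],"fingers":0,"rot":[0,0,0]}
    - {"slide":[0,0,0],"fingers":0,"rot":[0,0,0]}
    - {"slide":[0,0,0],"fingers":0,"rot":[0,0,0]}

```text
time: 20.35
eef_pos: [640.4, -111.9, 45.4]
tcp_rot: [0.001, -0.024, 1.0, -0.0]
ft_force: [0.3, 0.4, -4.0]
width: 25.3
finger_force: 59.4
```

```bash
python3 go.py 640 -111 32.8 1.62;python3 -c "
from bench import viewer;import cv2
im=viewer.capture('side');cv2.imwrite('pics/s8.png',cv2.resize(im[110:230,210:360],None,fx=5,fy=5)[:,:,::-1])"
```

```text
pos [ 640.4 -111.9   45.4] az 1.619 rotz -0.1 slide now-axes [ 0.4  0.9 12.6] after-turn axes [ 0.4  0.9 12.6] tilt [ 0.0016 -0.0005]
```

View pics/s8.png

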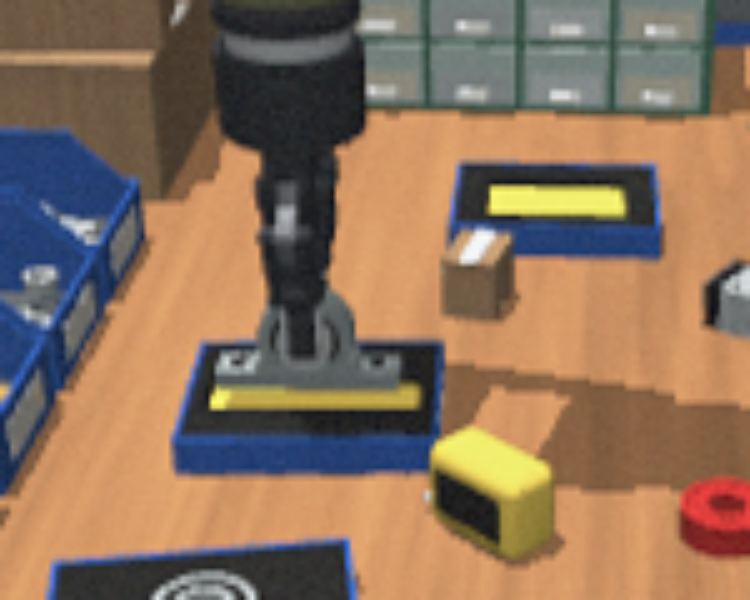

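The foot hovers over the slot, centre at about (308,370), with the slot's centre at about (315,395) and parallel to it. I shift 2 mm and lower.

>>> arm_command:
  plan:
    - {"slide":[2,0.8,4],"fingers":0,"rot":[0,0,0]}
    - {"slide":[0,0,3.5],"fingers":0,"rot":[0,0,0]}
    - {"slide":[0,0,2],"fingers":0,"rot":[0,0,0]}
    - {"slide":[0,0,1.5],"fingers":0,"rot":[0,0,0]}
    - {"slide":[0,0,1],"fingers":0,"rot":[0,0,0]}
    - {"slide":[0,0,0],"fingers":0,"rot":[0,0,0]}
    - {"slide":[0,0,0],"fingers":0,"rot":[0,0,0]}

```text
time: 21.1
eef_pos: [637.8, -111.0, 32.9]
tcp_rot: [0.0, -0.024, 1.0, -0.0]
ft_force: [-0.8, -0.8, -2.8]
width: 25.1
finger_force: 59.6
```

>>> arm_command:
  plan:
    - {"slide":[0,0,0.5],"fingers":0,"rot":[0,0,0]}
    - {"slide":[0,0,0],"fingers":0,"rot":[0,0,0]}
    - {"slide":[0,0,0],"fingers":0,"rot":[0,0,0]}

```text
time: 21.4
eef_pos: [637.9, -111.0, 32.8]
tcp_rot: [0.0, -0.024, 1.0, -0.0]
ft_force: [-4.4, 1.2, 3.2]
width: 24.9
finger_force: 60.5
```

>>> arm_command:
  plan:
    - {"slide":[0,0,0],"fingers":1,"rot":[0,0,0]}
    - {"slide":[0,0,0],"fingers":1,"rot":[0,0,0]}
    - {"slide":[0,0,0],"fingers":1,"rot":[0,0,0]}
    - {"slide":[0,0,0],"fingers":1,"rot":[0,0,0]}
    - {"slide":[0,0,0],"fingers":1,"rot":[0,0,0]}
    - {"slide":[0,0,0],"fingers":1,"rot":[0,0,0]}
    - {"slide":[0,0,0],"fingers":1,"rot":[0,0,0]}
    - {"slide":[0,0,-20],"fingers":1,"rot":[0,0,0]}
    - {"slide":[0,0,-40],"fingers":1,"rot":[0,0,0]}
    - {"slide":[0,0,-40],"fingers":1,"rot":[0,0,0]}

```text
time: 22.4
eef_pos: [636.7, -110.7, 131.8]
tcp_rot: [-0.001, -0.024, 1.0, 0.0]
ft_force: [0.7, -0.6, -0.2]
width: 85.3
finger_force: 0.0
```

```bash
python3 go.py 378 -241.5 110 1.04
```

```text
pos [ 636.7 -110.7  131.8] az 1.619 rotz 33.2 slide now-axes [ 264.7 -118.2   22.4] after-turn axes [ 156.9 -243.8   21.8] tilt [-0.0026  0.0007]
```

>>> arm_command:
  plan:
    - {"slide":[17,-8,0],"fingers":1,"rot":[0,0,0]}
    - {"slide":[33,-15,0],"fingers":1,"rot":[0,0,0]}
    - {"slide":[33,-15,0],"fingers":1,"rot":[0,0,0]}
    - {"slide":[33,-15,0],"fingers":1,"rot":[0,0,0]}
    - {"slide":[33,-15,0],"fingers":1,"rot":[0,0,0]}
    - {"slide":[33,-15,0],"fingers":1,"rot":[0,0,0]}
    - {"slide":[33,-15,0],"fingers":1,"rot":[0,0,0]}
    - {"slide":[30,-13,0],"fingers":1,"rot":[0,0,0]}
    - {"slide":[20,-7,10],"fingers":1,"rot":[0,0,8]}
    - {"slide":[0,0,12],"fingers":1,"rot":[0,0,8]}

```text
time: 23.4
eef_pos: [377.1, -242.7, 110.4]
tcp_rot: [0.001, 0.119, 0.993, -0.001]
ft_force: [-0.4, -0.0, -0.5]
width: 85.6
finger_force: 0.0
```

>>> arm_command:
  plan:
    - {"slide":[0,0,0],"fingers":1,"rot":[0,0,8]}
    - {"slide":[0,0,0],"fingers":1,"rot":[0,0,8]}
    - {"slide":[0,0,0],"fingers":1,"rot":[0,0,1]}
    - {"slide":[0,0,0],"fingers":1,"rot":[0,0,0]}

```text
time: 23.8
eef_pos: [378.7, -241.6, 110.2]
tcp_rot: [0.0, 0.26, 0.966, -0.0]
ft_force: [-0.0, -0.7, 0.0]
width: 85.1
finger_force: 0.0
```

```bash
python3 go.py 378 -241.5 12 1.04
python3 - <<'E'
from h import *
for k in("top","side"):
    viewer.capture(k); e=proj(np.array([[640.,-111,40]]),viewer.camera_params(k))[0]
    ok=[d for d in viewer.silhouettes("pillow_block",k) if np.hypot(*(np.array(d["box"][:2])-e))<25]
    if ok: print(k,fit("pillow_block",{k:ok[0]["pixels"]},(638,-111),13,[0,.1]))
E
```

```text
pos [ 378.7 -241.6  110.2] az 1.046 rotz 0.3 slide now-axes [ 0.7 -0.2 98.2] after-turn axes [ 0.7 -0.2 98.2] tilt [ 0.0003 -0.0003]
top (array([ 6.40321732e+02, -1.10320514e+02,  3.21897075e-02]), np.float64(0.8981772470144563))
side (array([ 6.38527480e+02, -1.14489410e+02,  5.14920513e-02]), np.float64(0.8299214472744585))
```

The pillow block is in place. Next is the carriage.

>>> arm_command:
  plan:
    - {"slide":[0.7,0,18],"fingers":1,"rot":[0,0,0]}
    - {"slide":[0,0,25],"fingers":1,"rot":[0,0,0]}
    - {"slide":[0,0,25],"fingers":1,"rot":[0,0,0]}
    - {"slide":[0,0,18],"fingers":1,"rot":[0,0,0]}
    - {"slide":[0,0,9],"fingers":1,"rot":[0,0,0]}
    - {"slide":[0,0,2],"fingers":1,"rot":[0,0,0]}
    - {"slide":[0,0,0],"fingers":1,"rot":[0,0,0]}
    - {"slide":[0,0,0],"fingers":1,"rot":[0,0,0]}

```text
time: 24.8
eef_pos: [378.8, -241.9, 14.2]
tcp_rot: [0.001, 0.261, 0.965, -0.0]
ft_force: [0.9, 1.3, 1.5]
width: 85.5
finger_force: 0.0
```

```bash
python3 go.py 378 -241.5 12 1.04;python3 -c "
from bench import viewer;import cv2
im=viewer.capture('side');cv2.imwrite('pics/s9.png',cv2.resize(im[90:210,290:440],None,fx=5,fy=5)[:,:,::-1])"
```

```text
pos [ 378.8 -241.9   14.2] az 1.043 rotz 0.2 slide now-axes [ 0.9 -0.1  2.2] after-turn axes [ 0.9 -0.1  2.2] tilt [ 0.0016 -0.0013]
```

View pics/s9.png

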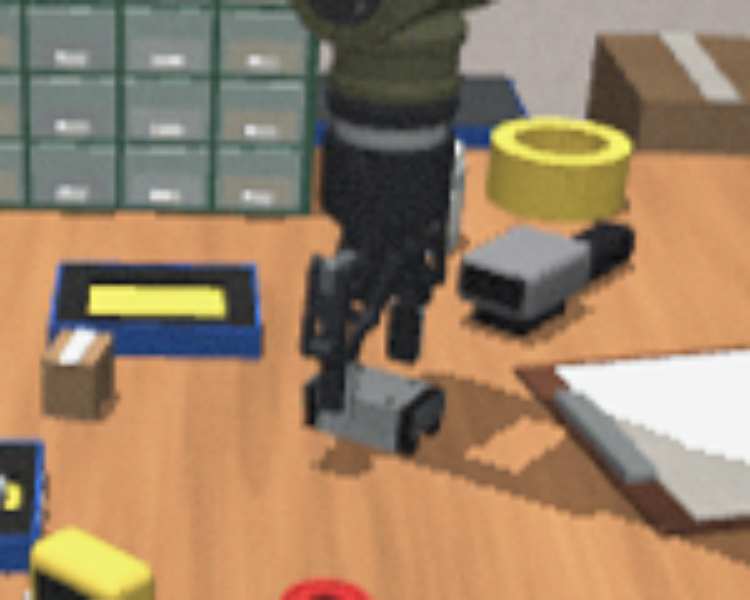

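The fingers straddle the carriage, with the near finger at (335,390) and the far one at (405,335). Now I close.

>>> arm_command:
  plan:
    - {"slide":[0.5,0,2],"fingers":1,"rot":[0,0,0]}
    - {"slide":[0,0,0],"fingers":1,"rot":[0,0,0]}
    - {"slide":[0,0,0],"fingers":0,"rot":[0,0,0]}
    - {"slide":[0,0,0],"fingers":0,"rot":[0,0,0]}
    - {"slide":[0,0,0],"fingers":0,"rot":[0,0,0]}
    - {"slide":[0,0,0],"fingers":0,"rot":[0,0,0]}
    - {"slide":[0,0,0],"fingers":0,"rot":[0,0,0]}
    - {"slide":[0,0,0],"fingers":0,"rot":[0,0,0]}
    - {"slide":[0,0,0],"fingers":0,"rot":[0,0,0]}
    - {"slide":[0,0,0],"fingers":0,"rot":[0,0,0]}

```text
time: 25.85
eef_pos: [378.0, -241.4, 11.5]
tcp_rot: [0.0, 0.261, 0.965, -0.0]
ft_force: [-0.9, -0.5, 4.2]
width: 42.5
finger_force: 64.1
```

>>> arm_command:
  plan:
    - {"slide":[0,0,-6],"fingers":0,"rot":[0,0,0]}
    - {"slide":[0,0,-12],"fingers":0,"rot":[0,0,0]}
    - {"slide":[0,0,-20],"fingers":0,"rot":[0,0,0]}
    - {"slide":[0,0,-30],"fingers":0,"rot":[0,0,0]}
    - {"slide":[0,0,-25],"fingers":0,"rot":[0,0,0]}
    - {"slide":[0,0,-10],"fingers":0,"rot":[0,0,0]}
    - {"slide":[0,0,0],"fingers":0,"rot":[0,0,0]}

```text
time: 26.55
eef_pos: [378.2, -241.5, 115.5]
tcp_rot: [0.001, 0.261, 0.965, -0.001]
ft_force: [-0.8, -0.6, -4.5]
width: 43.0
finger_force: 63.4
```

```bash
python3 go.py 515.5 -390.5 115 1.60;python3 -c "
from bench import viewer;import cv2
im=viewer.capture('side');cv2.imwrite('pics/s10.png',cv2.resize(im[60:180,290:440],None,fx=5,fy=5)[:,:,::-1])"
```

```text
pos [ 378.2 -241.5  115.5] az 1.043 rotz -31.9 slide now-axes [-193.6  -59.7    1.1] after-turn axes [-132.8 -153.     0.5] tilt [ 0.0025 -0.0019]
```

View pics/s10.png

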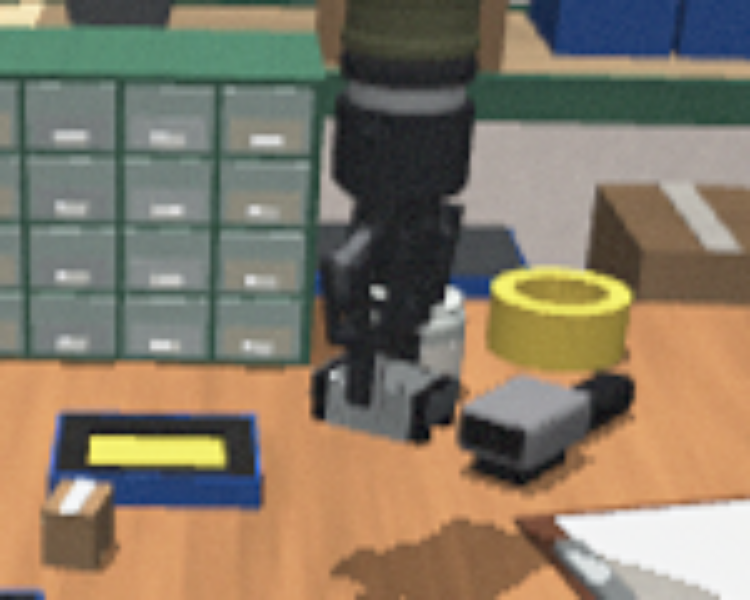

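The carriage is held level at about (382,400) and centred in the fingers. Next I carry it over and turn.

>>> arm_command:
  plan:
    - {"slide":[-12,-4,0],"fingers":0,"rot":[0,0,0]}
    - {"slide":[-22,-7,0],"fingers":0,"rot":[0,0,0]}
    - {"slide":[-27,-8,0],"fingers":0,"rot":[0,0,0]}
    - {"slide":[-27,-8,0],"fingers":0,"rot":[0,0,0]}
    - {"slide":[-27,-8,0],"fingers":0,"rot":[0,0,0]}
    - {"slide":[-27,-8,0],"fingers":0,"rot":[0,0,0]}
    - {"slide":[-25,-8,0],"fingers":0,"rot":[0,0,0]}
    - {"slide":[-17,-6,0],"fingers":0,"rot":[0,0,0]}
    - {"slide":[-9.6,-2.7,0],"fingers":0,"rot":[0,0,-4]}
    - {"slide":[0,0,0],"fingers":0,"rot":[0,0,-6]}

```text
time: 27.6
eef_pos: [514.4, -390.0, 110.7]
tcp_rot: [-0.002, 0.174, 0.985, 0.001]
ft_force: [-0.3, 0.9, -3.6]
width: 42.5
finger_force: 63.2
```

>>> arm_command:
  plan:
    - {"slide":[0,0,0],"fingers":0,"rot":[0,0,-7]}
    - {"slide":[0,0,0],"fingers":0,"rot":[0,0,-7]}
    - {"slide":[0,0,0],"fingers":0,"rot":[0,0,-5]}
    - {"slide":[0,0,0],"fingers":0,"rot":[0,0,-3]}
    - {"slide":[0,0,0],"fingers":0,"rot":[0,0,0]}

```text
time: 28.1
eef_pos: [513.5, -388.9, 110.9]
tcp_rot: [-0.002, -0.015, 1.0, 0.002]
ft_force: [-0.2, -0.9, -3.2]
width: 42.6
finger_force: 63.3
```

```bash
python3 go.py 515.5 -390.5 24.5 1.60
```

```text
pos [ 513.5 -388.9  110.9] az 1.602 rotz 0.1 slide now-axes [-2.2 -2.  86.3] after-turn axes [-1.9 -1.7 86.4] tilt [-0.0037  0.0034]
```

>>> arm_command:
  plan:
    - {"slide":[-1,-1,12],"fingers":0,"rot":[0,0,0]}
    - {"slide":[0,0,18],"fingers":0,"rot":[0,0,0]}
    - {"slide":[0,0,18],"fingers":0,"rot":[0,0,0]}
    - {"slide":[0,0,16],"fingers":0,"rot":[0,0,0]}
    - {"slide":[0,0,9],"fingers":0,"rot":[0,0,0]}
    - {"slide":[0,0,3],"fingers":0,"rot":[0,0,0]}
    - {"slide":[0,0,0],"fingers":0,"rot":[0,0,0]}
    - {"slide":[0,0,0],"fingers":0,"rot":[0,0,0]}

```text
time: 28.9
eef_pos: [516.4, -391.6, 39.0]
tcp_rot: [0.001, -0.015, 1.0, -0.001]
ft_force: [0.8, -0.2, -3.0]
width: 43.1
finger_force: 63.2
```

```bash
python3 go.py 515.5 -390.5 24.5 1.60;python3 -c "
from bench import viewer;import cv2
im=viewer.capture('side');cv2.imwrite('pics/s11.png',cv2.resize(im[80:180,250:390],None,fx=5.5,fy=5.5)[:,:,::-1])"
```

```text
pos [ 516.4 -391.6   39. ] az 1.602 rotz 0.1 slide now-axes [ 0.9  1.1 14.5] after-turn axes [ 0.9  1.1 14.5] tilt [ 0.0013 -0.0012]
```

View pics/s11.png

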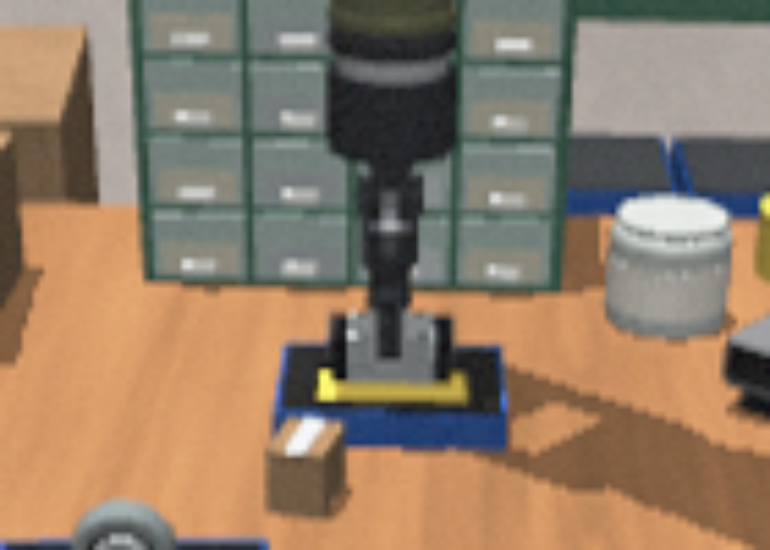

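The carriage spans x of about 330–452 and the cut-out about 317–468, so it is centred and parallel. Now I lower it.

>>> arm_command:
  plan:
    - {"slide":[0.7,0.8,5],"fingers":0,"rot":[0,0,0]}
    - {"slide":[0,0,4],"fingers":0,"rot":[0,0,0]}
    - {"slide":[0,0,2.5],"fingers":0,"rot":[0,0,0]}
    - {"slide":[0,0,1.5],"fingers":0,"rot":[0,0,0]}
    - {"slide":[0,0,1],"fingers":0,"rot":[0,0,0]}
    - {"slide":[0,0,0.4],"fingers":0,"rot":[0,0,0]}
    - {"slide":[0,0,0],"fingers":0,"rot":[0,0,0]}
    - {"slide":[0,0,0],"fingers":0,"rot":[0,0,0]}

```text
time: 29.75
eef_pos: [515.4, -390.5, 24.5]
tcp_rot: [0.0, -0.015, 1.0, -0.0]
ft_force: [-3.6, 3.3, 4.2]
width: 42.3
finger_force: 64.3
```

>>> arm_command:
  plan:
    - {"slide":[0,0,0],"fingers":1,"rot":[0,0,0]}
    - {"slide":[0,0,0],"fingers":1,"rot":[0,0,0]}
    - {"slide":[0,0,0],"fingers":1,"rot":[0,0,0]}
    - {"slide":[0,0,0],"fingers":1,"rot":[0,0,0]}
    - {"slide":[0,0,0],"fingers":1,"rot":[0,0,0]}
    - {"slide":[0,0,0],"fingers":1,"rot":[0,0,0]}
    - {"slide":[0,0,-20],"fingers":1,"rot":[0,0,0]}
    - {"slide":[0,0,-40],"fingers":1,"rot":[0,0,0]}
    - {"slide":[0,0,-50],"fingers":1,"rot":[0,0,0]}
    - {"slide":[0,0,-50],"fingers":1,"rot":[0,0,0]}

```text
time: 30.75
eef_pos: [514.6, -389.8, 184.6]
tcp_rot: [-0.001, -0.015, 1.0, 0.0]
ft_force: [0.7, -0.9, 0.2]
width: 85.1
finger_force: 0.0
```

>>> arm_command:
  plan:
    - {"slide":[20,20,-10],"fingers":1,"rot":[0,0,0]}
    - {"slide":[30,30,0],"fingers":1,"rot":[0,0,0]}
    - {"slide":[30,30,0],"fingers":1,"rot":[0,0,0]}
    - {"slide":[20,20,0],"fingers":1,"rot":[0,0,0]}
    - {"slide":[10,10,0],"fingers":1,"rot":[0,0,0]}
    - {"slide":[0,0,0],"fingers":1,"rot":[0,0,0]}

```text
time: 31.35
eef_pos: [400.9, -282.7, 193.7]
tcp_rot: [0.0, -0.016, 1.0, -0.0]
ft_force: [-0.2, -0.1, 0.2]
width: 85.8
finger_force: 0.0
```

Run:
```python
from h import *
P={"bearing":(658,104,20),"pulley":(538,416,30),"carriage":(515,-390,28),"pillow_block":(640,-111,40),"bottle":(552,266,50),"tape_measure":(536,-5,24)}
for k in("top","side"):
    im=viewer.capture(k)
    if k=="side": cv2.imwrite("pics/end.png",im[:,:,::-1])
    for n,p in P.items():
        e=proj(np.array([p],float),viewer.camera_params(k))[0]
        ok=[d for d in viewer.silhouettes(n,k) if np.hypot(*(np.array(d["box"][:2])-e))<25]
        z=0 if n in("bottle","tape_measure") else 13
        if ok: 
            x,q=fit(n,{k:ok[0]["pixels"]},p,z,[2.4] if n[0]=="t" else [0.03]); print(k,n,x.round(2),round(q,2))
print(manip.read_state()["time"])
```

```text
top bearing [6.5776e+02 1.0548e+02 1.4000e-01] 0.82
top pulley [5.4223e+02 4.1603e+02 9.0000e-02] 0.96
top carriage [ 5.1962e+02 -3.8967e+02 -4.0000e-02] 0.64
top pillow_block [ 6.3950e+02 -1.0984e+02  3.0000e-02] 0.83
top bottle [5.5283e+02 2.6477e+02 9.0000e-02] 0.87
top tape_measure [536.77  -6.8    2.48] 0.84
side bearing [6.5586e+02 1.0495e+02 5.0000e-02] 0.91
side pulley [5.3748e+02 4.1551e+02 1.2000e-01] 0.97
side carriage [ 5.1396e+02 -3.9454e+02  7.0000e-02] 0.82
side pillow_block [ 6.3748e+02 -1.1284e+02  8.0000e-02] 0.88
side bottle [5.5020e+02 2.6746e+02 2.3000e-01] 0.86
side tape_measure [533.38  -4.1    2.12] 0.78
32.05
```

View pics/end.png

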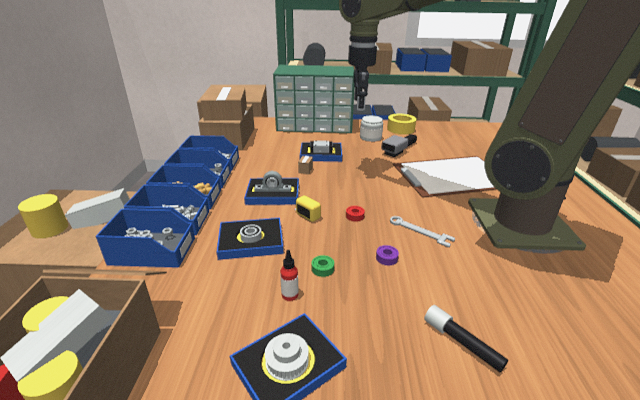

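All four parts lie in their cut-outs: pulley (288,357), bearing (250,235), pillow block (272,187) and carriage (322,148). The bottle and tape measure haven't moved, so I hand in.

```bash
python3 -c "
from bench import manip; print(manip.hand_in())"
```

```text
the job is handed in; nothing more can be done
None
```

I handed the job in at about 32 s of the 99 s: in the last pictures all four parts lie in their own trays' cut-outs, and the bottle and tape measure have not moved; no verdict was returned.

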